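Vent a culture jar through its lock-nut valve

TASK

Get the gas-filled culture jar ready for opening: on its vent valve, unscrew the small knurled lock nut (counter-clockwise) right up to its stop, lifting with it as it climbs so that the sprung pin is not dragged down and does not vent early. Then press the freed valve tip down until you feel it bear on its rubber seat, hold it there firmly with about 13 N (at least 10 N, never 16 N or more) for about a second and a half, and let it spring back up, the nut still unscrewed. Leave the other things on the bench where they are.

Things in the scene. Friction and masses are not known exactly. Their poses are not given: they have to be found in the camera images.
- jar: Gas-filled culture jar, fixed: clear, 124 mm across, aluminium lid (136 mm across, top 118 mm above the bench), three steel rim clips 3 mm above the lid. Origin: centre of its underside, z up. Upright vent valve on the lid at x = -22 mm, y = 0 of its frame: 6 mm high flange 26 mm across, then a stem 11.6 mm across, top 30 mm above the lid. Low plug (20 mm across, 7 mm high) at x = +34 mm.
- plain_jar: A like jar with no valve, only a bare 6 mm high flange where the valve would be and the low plug; fixed, 125 mm high at most. Not part of the job. Origin: centre of its underside.
- nut_center (a point): Centre of the knurled lock nut of the vent valve, on the valve's vertical axis, half-way up the nut. Steel nut 16 mm across, 9 mm high; when tight its underside rests on the stem, so its centre is 34.5 mm above the lid and 152.5 mm above the bench. Nothing but the valve itself stands higher than 7 mm above the lid. This point rises with the nut.
- nut (a joint): Turn of the nut in rad: 0 tight (as it starts), growing counter-clockwise seen from above, end stop at 4.0. A steep multi-start thread: the nut climbs 2 mm per rad along the pin. It turns with about 0.12 N m of friction and stays where left. Fully unscrewed means more than 3.5.
- tip: The valve tip: steel, 6.8 mm across with a mushroom head 8.4 mm across, upright out of the middle of the nut; the top end of the sprung pin that carries the nut. It moves straight down when pressed. Origin: on the valve axis, 21 mm below its top.
- tip_top (a point): Top centre of the valve tip, where it is pressed: with the pin up, 51 mm above the lid and 169 mm above the bench; 12 mm above the top of the nut when the nut is tight, 4 mm when it is fully unscrewed.
- pin (a joint): How far the pin is pressed down, in m: 0 up (a spring returns it). The nut moves with it and meets the stem after 2 mm per rad of nut turn, so a tight nut blocks the pin (it gives 1.5 mm at 14 N). The spring gives about 2.5 N at first and 0.4 N more per mm; a rubber seat hidden in the stem, met after 0.8 to 6.4 mm (differs each time), then adds about 20 N per mm.
- bottle: Bystander: small capped reagent bottle, 48 mm across and 85 mm high, standing near the jars. Origin at its underside.
- dishes: Bystander: stack of three culture dishes, 88 mm across, 43 mm high. Origin at its underside.
- rack_steel: Bystander: metal rack of capped tubes, 92 x 176 mm, 106 mm high over the caps. Origin at its underside.
- rack_yellow: Bystander: plastic rack of capped tubes, 71 x 134 mm, 106 mm high over the caps. Origin at its underside.
- tube: Bystander: a capped sample tube, 98 mm long, 16 mm across, lying on the bench. Origin at its round end.

How it is judged:
On the way, in this order (a step that is already met when the one before it is completed fails the run):
1. the lock nut is unscrewed to its stop (turned more than 3.5 rad), with the pin still up (pressed less than 1 mm) (value of joint nut above 3.5 rad and value of joint pin below 0.001 m), for 0.2 s.
2. the valve tip is pressed onto its seat by the fingers with more than 10 N, pin down more than 0.8 mm, for 1 s (contact force between the fingers and tip above 10 N and value of joint pin above 0.0008 m and value of joint nut above 3.5 rad), for 1 s.
At the end, for the whole second after the job is handed in: The nut is still unscrewed (more than 3.5 rad) and the tip is released and has sprung back up (pin within 0.6 mm of its top) (value of joint nut above 3.5 rad and value of joint pin below 0.0006 m); the robot touches nothing.
It fails at once if the valve tip is touched with 16 N or more (contact force between anything else and tip above 16 N).
It fails at once if the pin is pushed or dragged down more than 2 mm before the nut is unscrewed past 3.5 rad (value of joint pin above 0.002 m and value of joint nut below 3.5 rad).
It fails at once if a bystander is moved more than 20 mm (distance of any of bottle, dishes, rack_steel, rack_yellow, tube from where it was at the start of the episode above 0.02 m).
It also fails if it takes over 67 s, if anything falls off the work surface, if the arm or the gripper's body presses on something with over 40 N, if the wrist force passes 120 N, or if a joint passes its speed limit or range.

ROBOT

A 7-joint arm with a two-finger parallel gripper is mounted at the origin on the work surface. World frame = base frame: x ahead of the robot, y to its left, z up, the work surface at z = 0. Lengths are in m, angles in rad, forces in N, time in s.
With the tool pointing down it reaches from about 0.4 to 0.875 m from the base axis. Payload 19.3 kg.
Tool frame: the origin (TCP) lies on the centre line of the jaws, within the pads' length; the fingertips stand 8 mm ahead of it and the grasp point (between the pads) lies 11 mm behind it (bot.tip_extent is the distance from the TCP to the fingertips, in m); x points along the fingers, y is the direction in which the jaws open and shut, and the axes are right-handed (so a half turn about x gives the same grasp; the last joint's range is limited). The gripper opens to 85 mm and grips with 20 to 120 N. Pads are 22 mm wide; open, the fingers measure 114 mm over their backs; the gripper's body (76 mm by 85 mm) begins 54 mm behind the grasp point. The pads swing forward as they close: fully open they stand 13 mm farther back than shut.
Start: joints at [1.064, 0.521, -0.036, 1.599, 0.021, 1.021, -0.113], TCP at [0.264, -0.566, 0.239] pointing down, gripper open.
Joint ranges: [-2.91, 2.91], [-0.3, 2.13], [-1.5, 1.42], [0.17, 2.43], [-1.26, 4.41], [0.16, 1.93], [-2.52, 2.52]. Speed limits (rad/s): [1.89, 1.89, 2.39, 2.39, 3.01, 3.01, 3.01].

INTERFACE

Orientations are given as [roll, pitch, yaw] about the fixed x, y, z axes, in that order (R = Rz(yaw) Ry(pitch) Rx(roll)).
In Python, from workcell import sensors, imaging, order, bot gives the robot as it stands.
- The arm moves only by the tool arm_command, never from a script. Its argument "commands" is a list of rows, each an object of numbers: "dx", "dy", "dz": the shift along the tool's x, y, z in cm; "twist": the turn about the tool's x in rad. A call has 1 to 12 rows; each row is the pose to reach, as a shift and turn from the pose measured when the call began, along the tool's axes at that moment; what a row does not reach only later rows make up. A row lasts 1/12 s, in which the tool goes at most 41.7 mm and 7.16 degrees, less where a joint would pass 70% of its speed; a pose out of reach is approached as far as the arm can. A call with a gripper value outside its range is refused whole. "grip" is the closure, from -1 (fully open) to 1 (shut), set as the call begins (left out, the last holds). The fingers move at their own pace and stop on an object; "squeeze" is the grip in N (left out, the last holds). Time passes only in rows, so rows that repeat a pose let the fingers close. It gives the time, the measured TCP pose, the force and the opening at its end, in the units of the state.
- sensors.observe(): the state, without advancing time (a new reading comes with each control period).
- imaging.grab_frame(name): name is "side" or "top" or "wrist"; returns the picture (400x640x3 uint8, red, green, blue); there is no depth.
- imaging.camera_info(name): a dict with "fx", "fy", "cx", "cy" (pixels), "origin" and "attitude" of the camera in the world. Camera axes: x right, y down, z forward; pixel columns grow to the right and rows downward; lengths in m; the calibration is good to about 2 mm. A picture is of the moment at which its call begins: read the wrist's pose just before it. camera_info takes no time and is no camera call; for the wrist camera it gives the pose at the moment of the call.
- order.job_done(): hands the job in, once; it reports no verdict.
The state is a dict: "clock": time; "qpos": joint angles; "qd": joint speeds; "joint_efforts": joint torques, N m; "position": TCP position; "tool_rot": TCP orientation; "force": force on the tool from outside, world axes, zero at the start; "moment": the same for the moment, N m; "grip_width": finger opening in m.
Only numpy, scipy, OpenCV 4.12 (cv2) and the standard library are available. Lean on these libraries where they do the work, as an engineer would, in place of code of your own. Each camera call takes 0.05 s, during which the arm holds its last target.

## Working session

There is one attempt and no reset: what is moved stays moved. The work goes in short steps, Python scripts to look and compute and a tool call to move; the robot and the scene stay as the last step left them, time stands still between calls to the robot, and variables do not carry over. Pictures are saved under pics/ and viewed, and the job is handed in when it is done.

Besides the shell and the picture viewer there is one more tool, called after "Emit:" in YAML: its name, and indented under it one key for each argument. arm_command: Moves the arm, as the interface text tells. Its arguments: {"type":"object","properties":{"commands":{"type":"array"},"grip":{"type":"number"},"squeeze":{"type":"number"}},"required":["commands"]}

```bash
mkdir -p pics; ls
python3 - <<'E'
from workcell import sensors, imaging, order, bot
import cv2
print(sensors.observe()); print(bot.tip_extent)
for n in ("side","top","wrist"):
    print(n,imaging.camera_info(n))
    cv2.imwrite(f"pics/{n}0.png",imaging.grab_frame(n)[:,:,::-1])
E
```

```text
pics
{'clock': 0.0, 'qpos': array([ 1.06379818,  0.52206082, -0.03633509,  1.60000131,  0.02121371,
        1.02110743, -0.112746  ]), 'qd': array([-0.00109328, -0.0001133 , -0.00027885, -0.00119288, -0.00101273,
        0.00062445,  0.00159212]), 'joint_efforts': array([ 5.80426331e-05, -9.27088094e+01,  1.97987549e+00, -3.69935882e+01,
        1.78768043e-02,  8.07895849e-03, -3.03516640e-05]), 'position': array([ 0.2642262 , -0.56603196,  0.23869888]), 'tool_rot': array([-1.49251783,  1.56960489,  2.08593072]), 'force': array([ 0.56203443, -0.10163013, -0.46301729]), 'moment': array([-0.03040944,  0.05349452, -0.03934291]), 'grip_width': 0.0854709778265421}
0.008
side {'fx': 489.04717917307266, 'fy': 489.04717917307266, 'cx': 320.54175694939585, 'cy': 205.55293632600353, 'origin': array([0.00872578, 0.78766311, 0.9552062 ]), 'attitude': array([-2.29373205, -0.01405183, -2.49449634])}
top {'fx': 387.9516964869465, 'fy': 387.9516964869465, 'cx': 314.5771548206468, 'cy': 199.88748910768206, 'origin': array([0.48690012, 0.03171272, 1.19409573]), 'attitude': array([-3.07237427, -0.02073076, -1.5715206 ])}
wrist {'fx': 319.9583820252038, 'fy': 319.9583820252038, 'cx': 322.0810736272627, 'cy': 200.54317724214266, 'origin': array([ 0.33777682, -0.53081544,  0.37264491]), 'attitude': array([ 2.81721425e+00,  1.91039804e-03, -1.13444265e+00])}
```

View pics/top0.png

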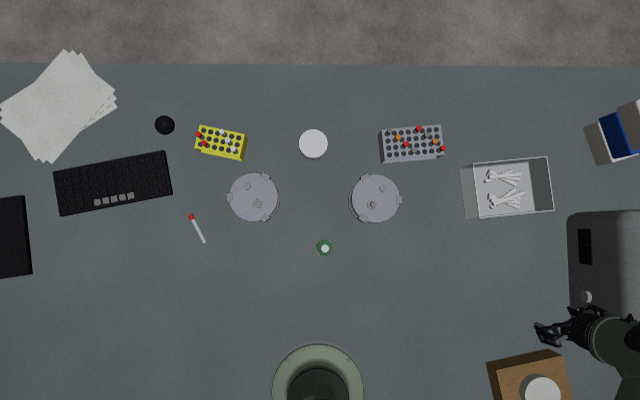

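View pics/side0.png

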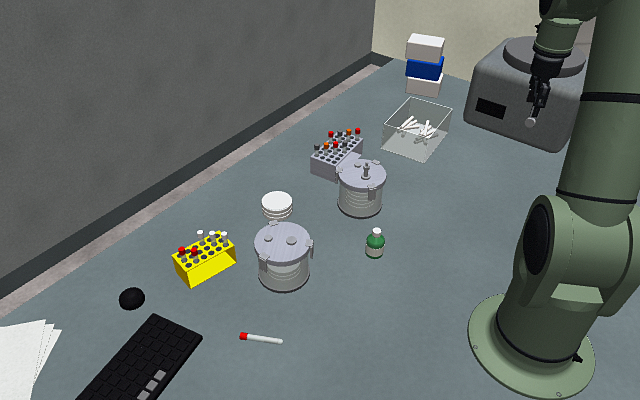

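View pics/wrist0.png

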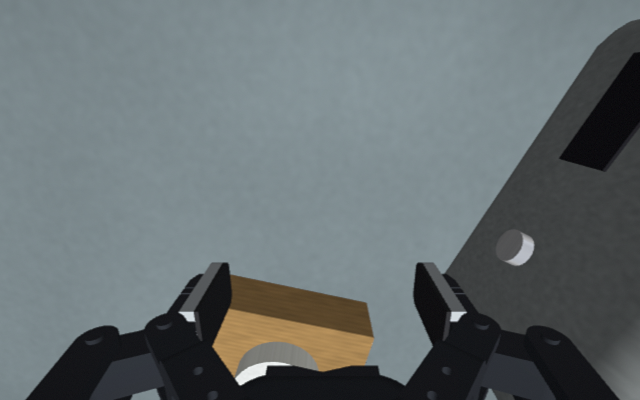

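Run:
```python
import cv2,numpy as np
a=cv2.imread("pics/top0.png")[160:235,335:415]
b=cv2.imread("pics/side0.png")[145:225,325:395]
cv2.imwrite("pics/c.png",np.hstack([cv2.resize(a,None,fx=5,fy=5,interpolation=2)[:375],cv2.resize(b,None,fx=5,fy=5,interpolation=2)[:375]]))
```

```text
(no output)
```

View pics/c.png

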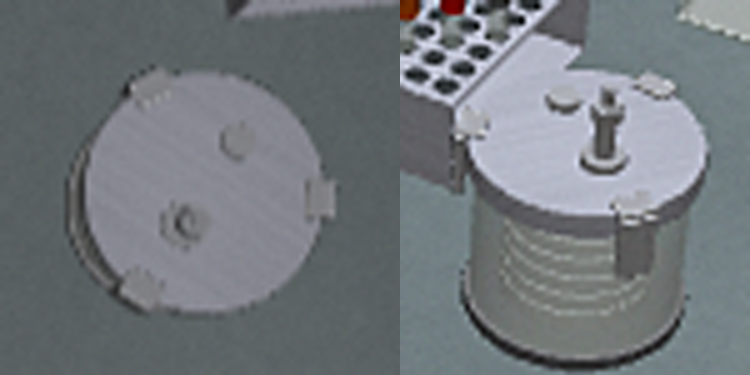

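```bash
cat > h.py <<'E'
import numpy as np
from scipy.spatial.transform import Rotation as R
from workcell import sensors, imaging, order, bot
def ray(ci,u,v):
    r=R.from_euler('xyz',ci['attitude'])
    return np.array(ci['origin']), r.apply([(u-ci['cx'])/ci['fx'],(v-ci['cy'])/ci['fy'],1])
def atz(ci,u,v,z):
    o,d=ray(ci,u,v); return o+d*(z-o[2])/d[2]
def proj(ci,p):
    c=R.from_euler('xyz',ci['attitude']).inv().apply(np.array(p)-ci['origin'])
    return ci['cx']+ci['fx']*c[0]/c[2], ci['cy']+ci['fy']*c[1]/c[2]
def toolR(s): return R.from_euler('xyz',s['tool_rot'])
E
python3 - <<'E'
from h import *
t=imaging.camera_info('top');s=imaging.camera_info('side')
print(atz(t,371.7,203.6,.169),atz(t,371.3,204.2,.1525),atz(s,366.2,162.8,.169))
print(atz(t,382,187.8,.125))
print(atz(t,335+204/5,160+193/5,.118))
st=sensors.observe(); M=toolR(st).as_matrix(); print(M)
w=imaging.camera_info('wrist'); print(M.T@(w['origin']-st['position']))
print(M.T@R.from_euler('xyz',w['attitude']).as_matrix())
E
```

```text
[ 0.54819453 -0.14131408  0.169     ] [ 0.54755895 -0.14299865  0.1525    ] [ 0.54520789 -0.14540305  0.169     ]
[ 0.59482474 -0.17793976  0.125     ]
[ 0.5652284  -0.16155538  0.118     ]
[[-4.50449975e-04  4.23007875e-01 -9.06125893e-01]
 [ 7.74776711e-04 -9.06125566e-01 -4.23008107e-01]
 [-9.99999598e-01 -8.92589231e-04  8.04275885e-05]]
[-0.13387381 -0.00097565 -0.08153772]
[[ 8.62279965e-04 -3.18632336e-01  9.47877994e-01]
 [ 9.99999543e-01 -1.17153898e-04 -9.49076354e-04]
 [ 4.13454017e-04  9.47878379e-01  3.18632089e-01]]
```

Emit:
arm_command:
  commands:
    - {"dx":-2,"dy":0,"dz":0}
    - {"dx":-4,"dy":-1.2,"dz":-2}
    - {"dx":-4,"dy":-3.2,"dz":-5.3}
    - {"dx":-4,"dy":-5.2,"dz":-8.6}
    - {"dx":-4,"dy":-7.2,"dz":-12}
    - {"dx":-4,"dy":-9.2,"dz":-15.3}
    - {"dx":-4,"dy":-11.2,"dz":-18.6}
    - {"dx":-4,"dy":-13.2,"dz":-21.9}
    - {"dx":-4,"dy":-15.2,"dz":-25.2}
    - {"dx":-4,"dy":-17.2,"dz":-28.5}
    - {"dx":-4,"dy":-19.2,"dz":-31.8}
    - {"dx":-4,"dy":-20.2,"dz":-33.5}
  grip: 0.2
  squeeze: 60

```text
validation failed for argument at $.co...
```

Run:
```python
from h import *
s=sensors.observe(); print(s)
M=toolR(s).as_matrix();print(M, M.T@(np.array([.547,-.1435,.27])-s['position'])*100)
```

```text
{'clock': 0.15, 'qpos': array([ 1.06379933,  0.5218906 , -0.03631612,  1.59986221,  0.02121635,
        1.02112139, -0.11282069]), 'qd': array([-7.07422109e-04,  9.45535487e-04,  1.19439544e-04, -4.11316474e-04,
       -1.87862789e-03,  1.13703305e-04, -1.03888816e-05]), 'joint_efforts': array([ 2.01172159e-03, -9.27384424e+01,  1.98086567e+00, -3.70055294e+01,
        1.79894431e-02,  6.54792311e-03, -5.43948971e-06]), 'position': array([ 0.26425728, -0.56611094,  0.23885498]), 'tool_rot': array([-1.48093307,  1.56990012,  2.09742205]), 'force': array([-0.49059796, -0.60770919,  0.01482365]), 'moment': array([-0.01720072, -0.00850586, -0.02945245]), 'grip_width': 0.08528623751687847}
[[-4.50449975e-04  4.23007875e-01 -9.06125893e-01]
 [ 7.74776711e-04 -9.06125566e-01 -4.23008107e-01]
 [-9.99999598e-01 -8.92589231e-04  8.04275885e-05]] [ -3.09449367 -26.33639763 -43.49658478]
```

Emit:
arm_command:
  commands:
    - {"dx":-2,"dy":0,"dz":0,"twist":0}
    - {"dx":-4,"dy":-1.2,"dz":-2,"twist":0}
    - {"dx":-4,"dy":-3.2,"dz":-5.3,"twist":0}
    - {"dx":-4,"dy":-5.2,"dz":-8.6,"twist":0}
    - {"dx":-4,"dy":-7.2,"dz":-12,"twist":0}
    - {"dx":-4,"dy":-9.2,"dz":-15.3,"twist":0}
    - {"dx":-4,"dy":-11.2,"dz":-18.6,"twist":0}
    - {"dx":-4,"dy":-13.2,"dz":-21.9,"twist":0}
    - {"dx":-4,"dy":-15.2,"dz":-25.2,"twist":0}
    - {"dx":-4,"dy":-17.2,"dz":-28.5,"twist":0}
    - {"dx":-4,"dy":-19.2,"dz":-31.8,"twist":0}
    - {"dx":-4,"dy":-20.2,"dz":-33.5,"twist":0}
  grip: 0.2
  squeeze: 60

```text
clock: 1.15
position: [0.4845, -0.237, 0.279]
tool_rot: [-2.146, 1.569, 1.437]
force: [0.9, -0.1, -0.1]
grip_width: 0.0345
```

Run:
```python
from h import *
s=sensors.observe(); print(s)
M=toolR(s).as_matrix();print(M, M.T@(np.array([.547,-.1435,.27])-s['position'])*100)
```

```text
{'clock': 1.15, 'qpos': array([ 0.47701332,  0.34693995, -0.17035371,  1.7725855 ,  0.06503171,
        1.02800965, -0.84707241]), 'qd': array([-0.33317198,  0.05394146, -0.05116005, -0.07594941,  0.04571655,
        0.03002174, -0.40373705]), 'joint_efforts': array([ 4.34927747e+00, -7.66084957e+01,  7.87717793e-01, -3.59931672e+01,
        1.60392802e-01, -5.94048048e-03,  1.73143158e-01]), 'position': array([ 0.48454117, -0.237039  ,  0.27901855]), 'tool_rot': array([-2.14578909,  1.56876079,  1.43654242]), 'force': array([ 0.88690258, -0.10938255, -0.07705657]), 'moment': array([ 0.01387343, -0.04169772, -0.01040091]), 'grip_width': 0.03452970656745394}
[[ 2.72458064e-04  4.26608065e-01 -9.04436557e-01]
 [ 2.01721622e-03 -9.04434985e-01 -4.26606715e-01]
 [-9.99997928e-01 -1.70821165e-03 -1.10698131e-03]] [ 0.92242364 -5.79390955 -9.63844293]
```

Emit:
arm_command:
  commands:
    - {"dx":0.2,"dy":-1,"dz":-1.7,"twist":0.12}
    - {"dx":0.4,"dy":-2.5,"dz":-4.2,"twist":0.24}
    - {"dx":0.6,"dy":-4,"dz":-6.7,"twist":0.36}
    - {"dx":0.9,"dy":-5.3,"dz":-8.8,"twist":0.48}
    - {"dx":0.9,"dy":-5.8,"dz":-9.6,"twist":0.6}
    - {"dx":0.9,"dy":-5.8,"dz":-9.6,"twist":0.72}
    - {"dx":0.9,"dy":-5.8,"dz":-9.6,"twist":0.84}
    - {"dx":0.9,"dy":-5.8,"dz":-9.6,"twist":0.9}
    - {"dx":0.9,"dy":-5.8,"dz":-9.6,"twist":0.9}
    - {"dx":0.9,"dy":-5.8,"dz":-9.6,"twist":0.9}
  grip: 0.2

```text
clock: 1.98
position: [0.5465, -0.1435, 0.2701]
tool_rot: [-1.086, 1.569, 1.599]
force: [-0.7, 0.5, -0.9]
grip_width: 0.0342
```

Run:
```python
from h import *
import cv2
s=sensors.observe(); print(s)
w=imaging.camera_info('wrist'); f=imaging.grab_frame('wrist')[:,:,::-1]
cv2.imwrite('pics/w1.png',f)
for z in (.169,.157,.148,.124,.118): print(z,proj(w,[.547,-.1435,z]))
```

```text
{'clock': 1.9833, 'qpos': array([ 0.16445306,  0.393769  , -0.01553997,  1.72534156,  0.00470332,
        1.02288143, -1.8798299 ]), 'qd': array([ 1.10134151e-02, -1.42621380e-03, -9.17228679e-03, -1.70409013e-03,
        4.07804040e-03,  6.78098207e-05,  2.01567333e-02]), 'joint_efforts': array([-6.00986648e-01, -7.98384404e+01,  2.34154411e+00, -3.70413280e+01,
       -7.45647121e-02, -4.39234034e-03, -8.69449675e-01]), 'position': array([ 0.54654231, -0.14347647,  0.270118  ]), 'tool_rot': array([-1.08555903,  1.5688176 ,  1.59934961]), 'force': array([-0.68220744,  0.49879449, -0.94390845]), 'moment': array([-0.01203474,  0.00182615,  0.02694959]), 'grip_width': 0.03420844735685629}
0.169 (np.float64(322.6523031790234), np.float64(202.07974438274118))
0.157 (np.float64(322.6603774931181), np.float64(197.27941871493036))
0.148 (np.float64(322.665984078221), np.float64(193.9462025355377))
0.124 (np.float64(322.6793285815789), np.float64(186.0126540952328))
0.118 (np.float64(322.68234508932363), np.float64(184.2192857193875))
```

View pics/w1.png

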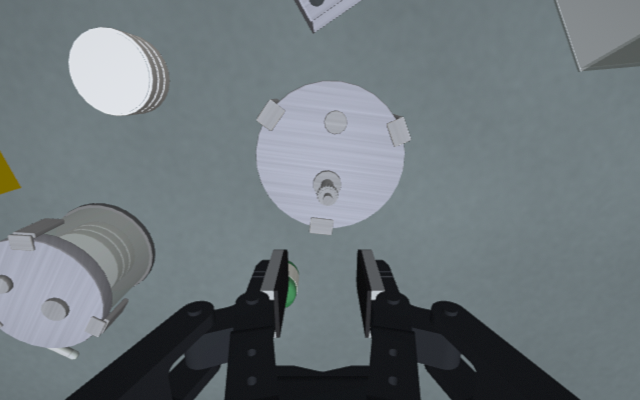

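Run:
```python
import cv2
cv2.imwrite("pics/c1.png",cv2.resize(cv2.imread("pics/w1.png")[160:220,290:370],None,fx=10,fy=10,interpolation=2))
```

```text
(no output)
```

View pics/c1.png

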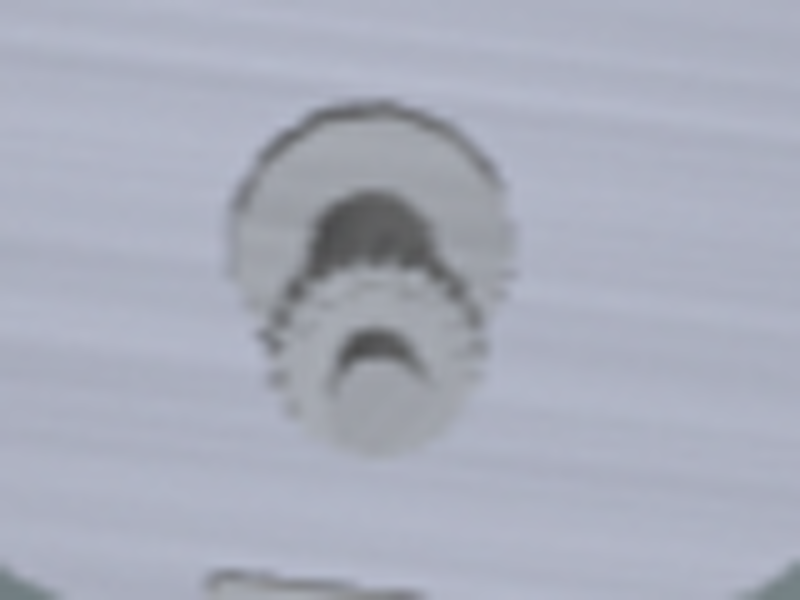

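Run:
```python
from h import *
s=sensors.observe(); w=imaging.camera_info('wrist')
M=toolR(s).as_matrix()
for (u,v,z) in ((327.9,200.0,.169),(327.9,196.1,.157),(327.3,184,.124)):
    p=atz(w,u,v,z); print(p, M.T@(p-s['position'])*100)
for p in ([.548,-.141,.169],[.545,-.1455,.169]): print( M.T@(np.array(p)-s['position'])*100)
for c in 'top','side':print(c,[proj(imaging.camera_info(c),[.545,-.1468,z]) for z in(.169,.157,.124)])
```

```text
[ 0.54673524 -0.14796794  0.169     ] [10.11310649  0.4106277  -0.22018931]
[ 0.54603008 -0.14782503  0.157     ] [11.31312873  0.43110944 -0.15160509]
[ 0.54685993 -0.14816808  0.124     ] [14.61305699  0.43147614 -0.24399927]
[10.11453796 -0.2705902  -0.02664905]
[10.11359973  0.26556302  0.04433578]
top [(np.float64(373.7723722182001), np.float64(204.8020387145782)), (np.float64(372.9999063731384), np.float64(205.0545015334695)), (np.float64(370.96431488809867), np.float64(205.71978811890196))]
side [(np.float64(366.54670125914595), np.float64(162.58625867760998)), (np.float64(366.21031348084637), np.float64(166.1490204990418)), (np.float64(365.30560600885457), np.float64(175.73098943105902))]
```

Emit:
arm_command:
  commands:
    - {"dx":1,"dy":0.42,"dz":-0.2,"twist":-0.12}
    - {"dx":2,"dy":0.42,"dz":-0.2,"twist":-0.24}
    - {"dx":3,"dy":0.42,"dz":-0.2,"twist":-0.36}
    - {"dx":4,"dy":0.42,"dz":-0.2,"twist":-0.48}
    - {"dx":4,"dy":0.42,"dz":-0.2,"twist":-0.6}
    - {"dx":4,"dy":0.42,"dz":-0.2,"twist":-0.72}
    - {"dx":4,"dy":0.42,"dz":-0.2,"twist":-0.84}
    - {"dx":4,"dy":0.42,"dz":-0.2,"twist":-0.96}
    - {"dx":4,"dy":0.42,"dz":-0.2,"twist":-1.08}
    - {"dx":4,"dy":0.42,"dz":-0.2,"twist":-1.2}
    - {"dx":4,"dy":0.42,"dz":-0.2,"twist":-1.3}
    - {"dx":4,"dy":0.42,"dz":-0.2,"twist":-1.3}

```text
clock: 3.03
position: [0.5464, -0.1484, 0.2301]
tool_rot: [-2.454, 1.568, 1.538]
force: [0.7, -0.2, -1.1]
grip_width: 0.0342
```

```bash
cat > look.py <<'E'
from h import *
import cv2,sys
s=sensors.observe(); print(s['clock'],s['position'],s['qpos'][6],s['force'],s['grip_width'])
w=imaging.camera_info('wrist'); f=imaging.grab_frame('wrist')[:,:,::-1]
n=sys.argv[1]
np.savez(f'{n}.npz',M=toolR(s).as_matrix(),p=s['position'],**w)
x0,y0,x1,y1,k=map(int,sys.argv[2:7])
cv2.imwrite(f'pics/{n}.png',f);cv2.imwrite(f'pics/{n}c.png',cv2.resize(f[y0:y1,x0:x1],None,fx=k,fy=k,interpolation=2))
E
python3 look.py w2 240 180 400 300 5
```

```text
3.0333 [ 0.54640309 -0.14838979  0.23008109] -0.7082274579707124 [ 0.74226169 -0.21535421 -1.08150581] 0.034225235434369956
```

View pics/w2c.png

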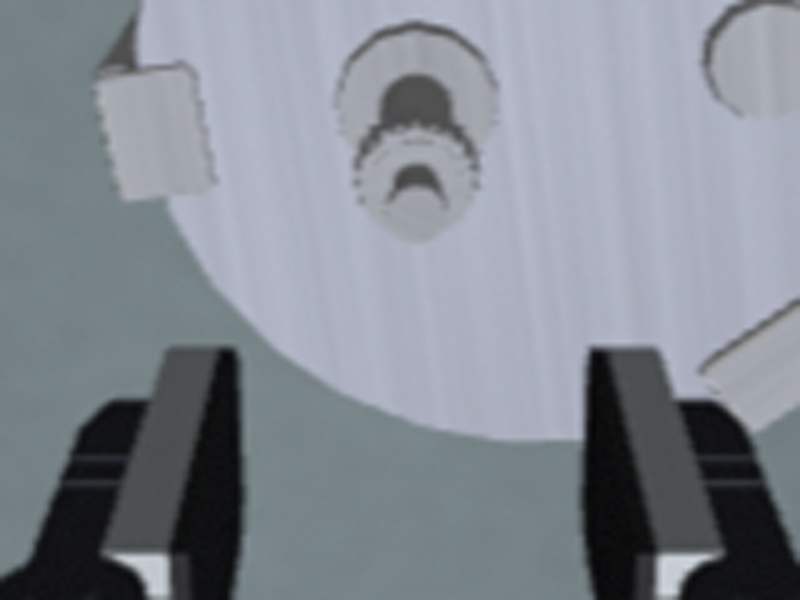

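Emit:
arm_command:
  commands:
    - {"dx":1,"dy":0.05,"dz":0,"twist":0.12}
    - {"dx":2,"dy":0.05,"dz":0,"twist":0.24}
    - {"dx":2.5,"dy":0.05,"dz":0,"twist":0.36}
    - {"dx":2.5,"dy":0.05,"dz":0,"twist":0.48}
    - {"dx":2.5,"dy":0.05,"dz":0,"twist":0.6}
    - {"dx":2.5,"dy":0.05,"dz":0,"twist":0.72}
    - {"dx":2.5,"dy":0.05,"dz":0,"twist":0.84}
    - {"dx":2.5,"dy":0.05,"dz":0,"twist":0.96}
    - {"dx":2.5,"dy":0.05,"dz":0,"twist":1.08}
    - {"dx":2.5,"dy":0.05,"dz":0,"twist":1.2}
    - {"dx":2.5,"dy":0.05,"dz":0,"twist":1.3}
    - {"dx":2.5,"dy":0.05,"dz":0,"twist":1.3}

```text
clock: 4.08
position: [0.5468, -0.1486, 0.2052]
tool_rot: [-1.192, 1.569, 1.485]
force: [-0.1, 1.0, -0.1]
grip_width: 0.0341
```

```bash
python3 look.py w3 240 180 400 300 5
```

```text
4.0833 [ 0.54681732 -0.14858721  0.20515915] -1.8667793545131262 [-0.09354966  0.95439941 -0.10022197] 0.03414389618047935
```

View pics/w3c.png

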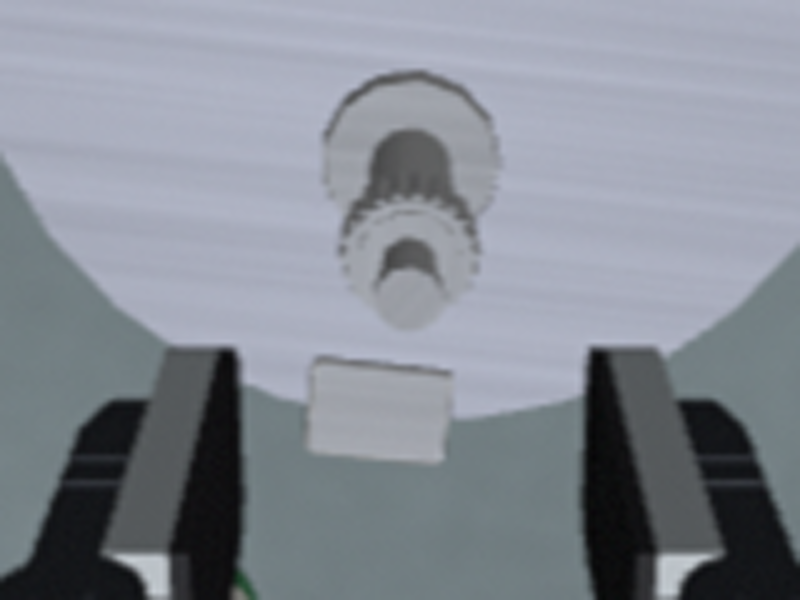

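Emit:
arm_command:
  commands:
    - {"dx":0.8,"dy":-0.02,"dz":0,"twist":0}
    - {"dx":1.8,"dy":-0.02,"dz":0,"twist":0}
    - {"dx":2.8,"dy":-0.02,"dz":0,"twist":0}
    - {"dx":3.8,"dy":-0.02,"dz":0,"twist":0}
    - {"dx":4.8,"dy":-0.02,"dz":0,"twist":0}
    - {"dx":5.6,"dy":-0.02,"dz":0,"twist":0}
    - {"dx":6.2,"dy":-0.02,"dz":0,"twist":0}
    - {"dx":6.35,"dy":-0.02,"dz":0,"twist":0}
    - {"dx":6.35,"dy":-0.02,"dz":0,"twist":0}
    - {"dx":6.35,"dy":-0.02,"dz":0,"twist":0}

```text
clock: 4.97
position: [0.5471, -0.1483, 0.1419]
tool_rot: [-1.329, 1.569, 1.355]
force: [-0.2, -0.8, -0.1]
grip_width: 0.0341
```

```bash
python3 look.py w4 220 220 420 370 4
```

```text
4.9667 [ 0.54709694 -0.14827137  0.14185888] -1.862887733787589 [-0.167447   -0.77222284 -0.12570506] 0.03413084238280426
```

View pics/w4c.png

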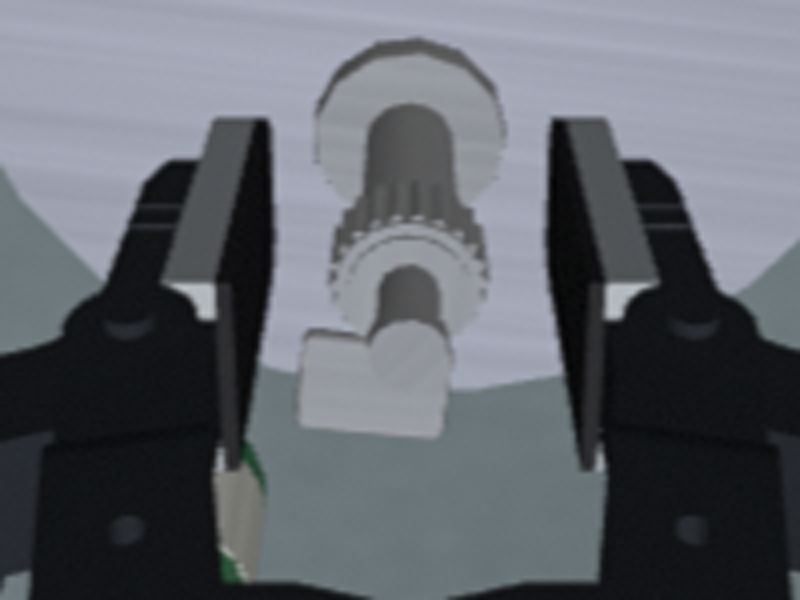

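Run:
```python
from h import *
d=dict(np.load('w4.npz'))
for u,v,z in ((322.3,289.5,.157),(322.5,307,.169),(322.5,251,.124)):
    print(d['M'].T@(atz(d,u,v,z)-d['p'])*1000)
```

```text
[-15.14077911  -0.28050902  -0.38659101]
[-27.14099435  -0.20316185  -0.45146121]
[17.85841859 -0.16920621 -1.68592691]
```

Emit:
arm_command:
  commands:
    - {"dx":0,"dy":0,"dz":-0.02,"twist":0}
    - {"dx":0,"dy":0,"dz":-0.02,"twist":0}
    - {"dx":0,"dy":0,"dz":-0.02,"twist":0}
    - {"dx":0,"dy":0,"dz":-0.02,"twist":0}
    - {"dx":0,"dy":0,"dz":-0.02,"twist":0}
    - {"dx":0,"dy":0,"dz":-0.02,"twist":0}
    - {"dx":0,"dy":0,"dz":-0.02,"twist":0}
    - {"dx":0,"dy":0,"dz":-0.02,"twist":0}
  grip: 1
  squeeze: 60

```text
clock: 5.68
position: [0.5477, -0.1484, 0.1427]
tool_rot: [-1.913, 1.568, 0.771]
force: [-0.6, -0.4, 5.0]
grip_width: 0.0138
```

```bash
python3 look.py w5 220 220 420 370 4; python3 -c "
from h import *
print(sensors.observe())"
```

```text
5.6833 [ 0.54774805 -0.14839215  0.14266087] -1.8627648948024065 [-0.59217087 -0.39106253  5.00213552] 0.013753459908664566
{'clock': 5.7333, 'qpos': array([ 0.15967777,  0.55264945,  0.00235346,  1.84188956, -0.00493262,
        0.7454829 , -1.86279068]), 'qd': array([-0.00319378, -0.00016926, -0.00109007, -0.00021713, -0.00072582,
       -0.00095773,  0.00101029]), 'joint_efforts': array([ 1.77881657e-01, -8.50935817e+01,  3.05005856e+00, -2.84454525e+01,
        8.43914947e-02, -2.44505089e-01, -4.10294902e-03]), 'position': array([ 0.5477478 , -0.14840976,  0.14267484]), 'tool_rot': array([-1.91721407,  1.56816111,  0.76708264]), 'force': array([-0.95555365,  0.77384974,  5.63828615]), 'moment': array([ 0.07298375,  0.13490534, -0.00048271]), 'grip_width': 0.013326711097914536}
```

View pics/w5c.png

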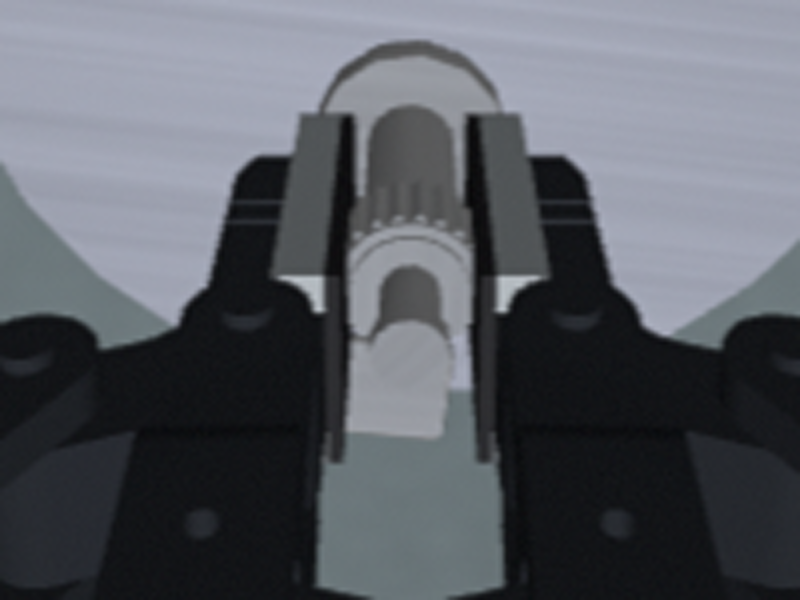

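Emit:
arm_command:
  commands:
    - {"dx":-0.03,"dy":0,"dz":0,"twist":0}
    - {"dx":-0.05,"dy":0,"dz":0,"twist":-0.1}
    - {"dx":-0.07,"dy":0,"dz":0,"twist":-0.2}
    - {"dx":-0.09,"dy":0,"dz":0,"twist":-0.3}
    - {"dx":-0.11,"dy":0,"dz":0,"twist":-0.4}
    - {"dx":-0.13,"dy":0,"dz":0,"twist":-0.5}
    - {"dx":-0.15,"dy":0,"dz":0,"twist":-0.6}

```text
clock: 6.32
position: [0.5477, -0.1481, 0.144]
tool_rot: [-2.413, 1.568, 0.876]
force: [0.2, 1.9, -5.8]
grip_width: 0.0136
```

```bash
python3 look.py w6 220 220 420 370 4; python3 -c "
from h import *
s=sensors.observe();print(s['moment'],toolR(s).as_matrix())"
```

```text
6.3167 [ 0.54773592 -0.14811837  0.14400128] -1.3683941566059799 [ 0.19650361  1.91665877 -5.76432775] 0.013578347195491855
[ 0.58331433 -0.36498938 -0.18355449] [[ 0.00172097  0.15467245 -0.98796431]
 [ 0.00223666 -0.98796389 -0.15466849]
 [-0.99999602 -0.00194356 -0.0020462 ]]
```

View pics/w6c.png

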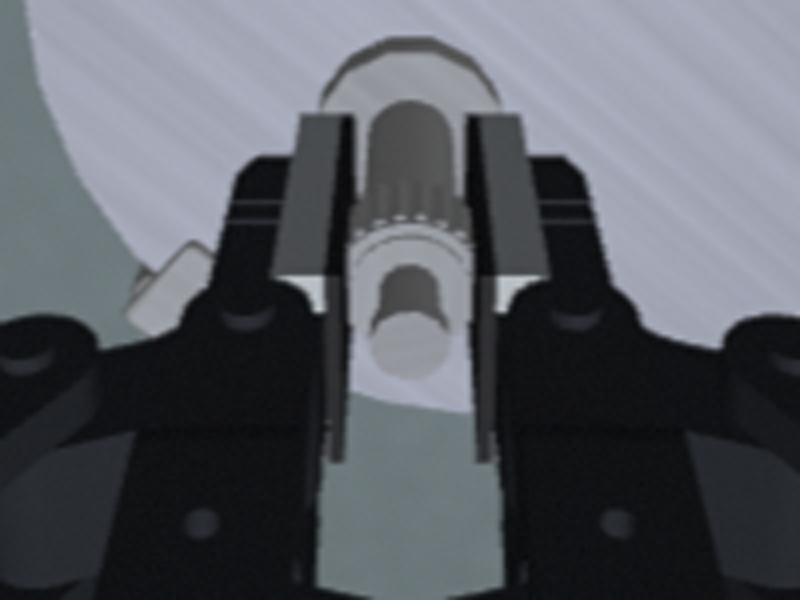

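Emit:
arm_command:
  commands:
    - {"dx":-0.04,"dy":0,"dz":0,"twist":-0.1}
    - {"dx":-0.06,"dy":0,"dz":0,"twist":-0.2}
    - {"dx":-0.08,"dy":0,"dz":0,"twist":-0.3}
    - {"dx":-0.1,"dy":0,"dz":0,"twist":-0.4}
    - {"dx":-0.12,"dy":0,"dz":0,"twist":-0.5}
    - {"dx":-0.14,"dy":0,"dz":0,"twist":-0.6}
    - {"dx":-0.16,"dy":0,"dz":0,"twist":-0.7}
    - {"dx":-0.18,"dy":0,"dz":0,"twist":-0.8}
    - {"dx":-0.2,"dy":0,"dz":0,"twist":-0.9}
    - {"dx":-0.22,"dy":0,"dz":0,"twist":-1.0}
    - {"dx":-0.24,"dy":0,"dz":0,"twist":-1.1}
    - {"dx":-0.26,"dy":0,"dz":0,"twist":-1.2}

```text
clock: 7.37
position: [0.5474, -0.1477, 0.1465]
tool_rot: [3.01, 1.568, 1.226]
force: [-1.5, 4.0, -3.6]
grip_width: 0.0135
```

```bash
python3 look.py w7 220 220 420 370 4; python3 -c "
from h import *
s=sensors.observe();print(s['moment'],s['qpos'][6])"
```

```text
7.3667 [ 0.54737273 -0.14769093  0.14650806] -0.3608484221464114 [-1.46616183  4.00603391 -3.55864548] 0.01353248093424975
[ 0.91316254  0.30066307 -0.15747839] -0.3541536556463639
```

View pics/w7c.png

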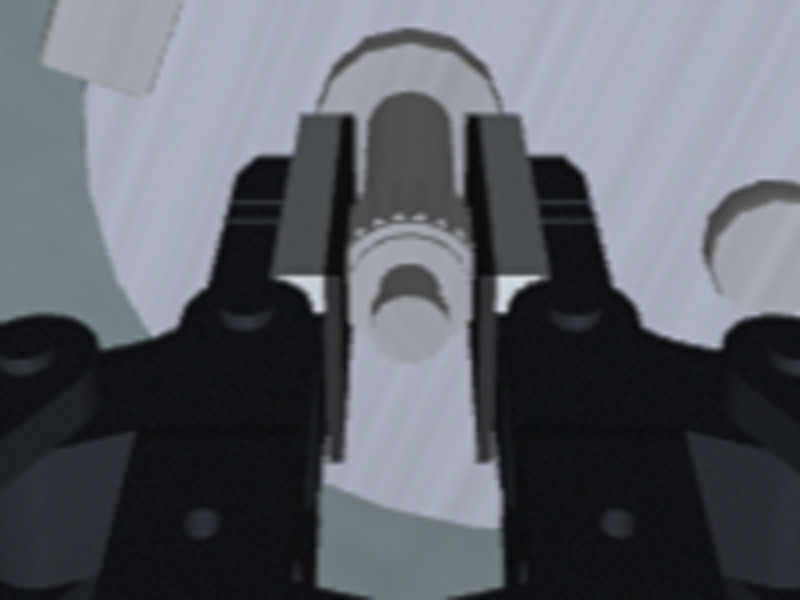

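Emit:
arm_command:
  commands:
    - {"dx":-0.04,"dy":0,"dz":0,"twist":-0.1}
    - {"dx":-0.06,"dy":0,"dz":0,"twist":-0.2}
    - {"dx":-0.08,"dy":0,"dz":0,"twist":-0.3}
    - {"dx":-0.1,"dy":0,"dz":0,"twist":-0.4}
    - {"dx":-0.12,"dy":0,"dz":0,"twist":-0.5}
    - {"dx":-0.14,"dy":0,"dz":0,"twist":-0.6}
    - {"dx":-0.16,"dy":0,"dz":0,"twist":-0.7}
    - {"dx":-0.18,"dy":0,"dz":0,"twist":-0.8}
    - {"dx":-0.2,"dy":0,"dz":0,"twist":-0.9}
    - {"dx":-0.22,"dy":0,"dz":0,"twist":-1.0}
    - {"dx":-0.24,"dy":0,"dz":0,"twist":-1.1}
    - {"dx":-0.26,"dy":0,"dz":0,"twist":-1.2}

```text
clock: 8.42
position: [0.5468, -0.1479, 0.1489]
tool_rot: [2.255, 1.568, 1.679]
force: [-2.1, 1.4, 0.1]
grip_width: 0.0133
```

```bash
python3 look.py w8 220 220 420 370 4; python3 -c "
from h import *
s=sensors.observe();print(s['moment'],s['qpos'][6])"
```

```text
8.4167 [ 0.54684493 -0.14791187  0.14887886] 0.665271884044752 [-2.09651896  1.42660502  0.08263875] 0.01329305539770389
[ 0.30802378  0.5060359  -0.0429538 ] 0.6722036890976764
```

View pics/w8c.png

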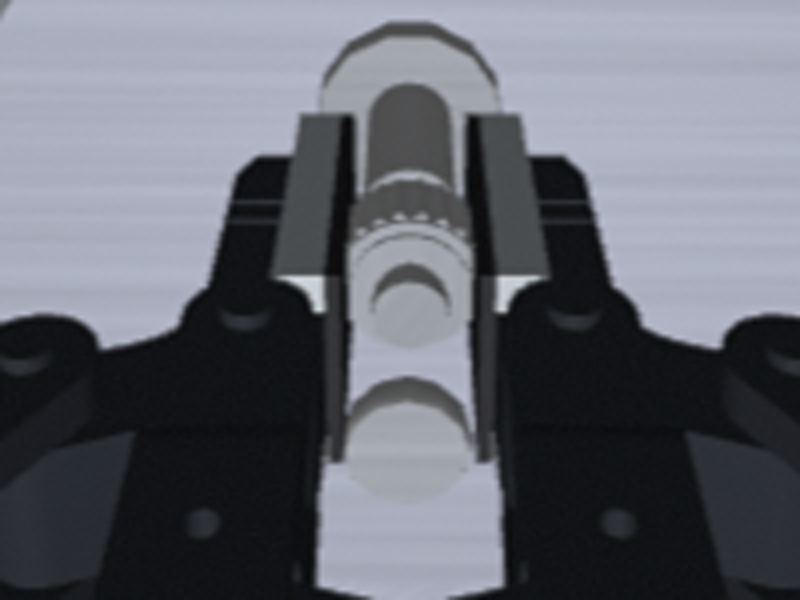

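Emit:
arm_command:
  commands:
    - {"dx":-0.06,"dy":0,"dz":0,"twist":-0.1}
    - {"dx":-0.08,"dy":0,"dz":0,"twist":-0.2}
    - {"dx":-0.1,"dy":0,"dz":0,"twist":-0.3}
    - {"dx":-0.12,"dy":0,"dz":0,"twist":-0.4}
    - {"dx":-0.14,"dy":0,"dz":0,"twist":-0.5}
    - {"dx":-0.16,"dy":0,"dz":0,"twist":-0.6}
    - {"dx":-0.18,"dy":0,"dz":0,"twist":-0.7}
    - {"dx":-0.2,"dy":0,"dz":0,"twist":-0.8}
    - {"dx":-0.22,"dy":0,"dz":0,"twist":-0.9}
    - {"dx":-0.24,"dy":0,"dz":0,"twist":-1.0}
    - {"dx":-0.26,"dy":0,"dz":0,"twist":-1.1}
    - {"dx":-0.28,"dy":0,"dz":0,"twist":-1.2}

```text
clock: 9.47
position: [0.5457, -0.1491, 0.1509]
tool_rot: [2.215, 1.567, 2.845]
force: [-3.8, -5.4, -1.6]
grip_width: 0.0136
```

```bash
python3 look.py w9 220 220 420 370 4; python3 -c "
from h import *
s=sensors.observe();print(s['moment'],s['qpos'][6])"
```

```text
9.4667 [ 0.54573974 -0.14914182  0.15092301] 1.7132520386212422 [-3.78675614 -5.43814081 -1.57680981] 0.013585922681192034
[-0.98763856  1.17437633 -0.09432293] 1.720692849026259
```

View pics/w9c.png

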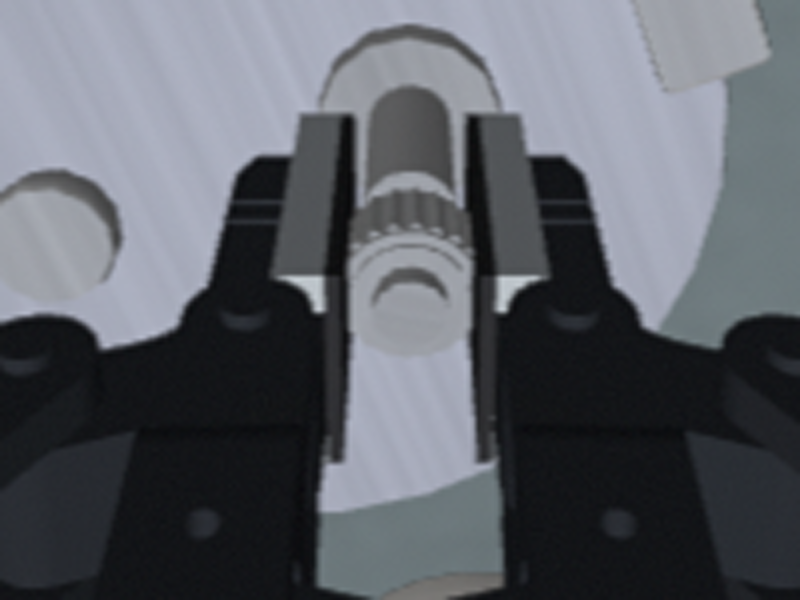

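Emit:
arm_command:
  commands:
    - {"dx":-0.05,"dy":0,"dz":0,"twist":-0.1}
    - {"dx":-0.07,"dy":0,"dz":0,"twist":-0.2}
    - {"dx":-0.09,"dy":0,"dz":0,"twist":-0.3}
    - {"dx":-0.1,"dy":0,"dz":0,"twist":-0.4}
    - {"dx":-0.11,"dy":0,"dz":0,"twist":-0.5}
    - {"dx":-0.11,"dy":0,"dz":0,"twist":-0.5}
    - {"dx":-0.11,"dy":0,"dz":0,"twist":-0.5}
    - {"dx":-0.11,"dy":0,"dz":0,"twist":-0.5}

```text
clock: 10.18
position: [0.5456, -0.1511, 0.1515]
tool_rot: [2.264, 1.566, -2.889]
force: [0.7, -8.6, -2.5]
grip_width: 0.0133
```

```bash
python3 look.py w10 220 220 420 370 4; python3 -c "
from h import *
s=sensors.observe();print(s['moment'],s['qpos'][6])"
```

```text
10.1833 [ 0.54558901 -0.15111827  0.15145474] 2.158754326353995 [ 0.65503656 -8.59044448 -2.47626394] 0.01331618223825078
[-1.90679088 -0.27336767 -0.00471337] 2.158695064772498
```

View pics/w10c.png

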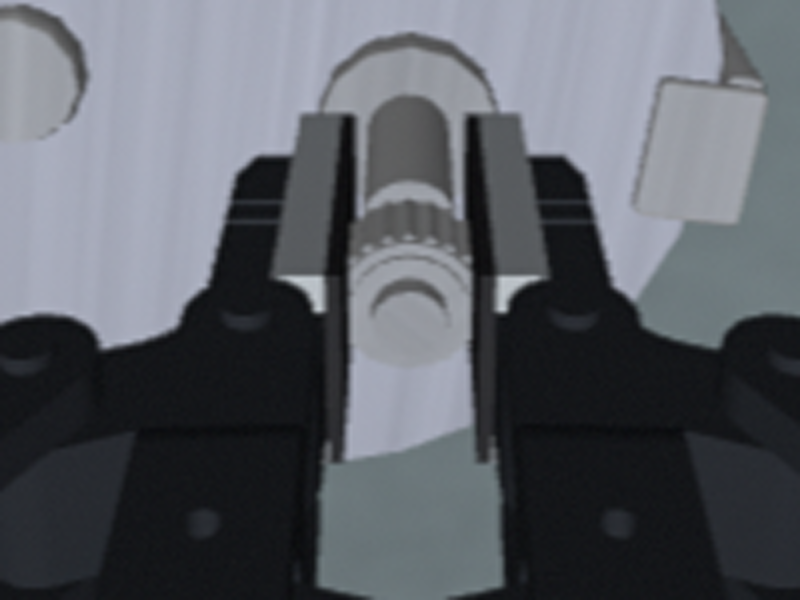

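Emit:
arm_command:
  commands:
    - {"dx":0,"dy":0,"dz":0,"twist":0}
    - {"dx":0,"dy":0,"dz":0,"twist":0}
    - {"dx":0,"dy":0,"dz":0,"twist":0}
    - {"dx":0,"dy":0,"dz":0,"twist":0}
    - {"dx":-0.5,"dy":0,"dz":0,"twist":0}
    - {"dx":-1.5,"dy":0,"dz":0,"twist":0}
    - {"dx":-2.5,"dy":0,"dz":0,"twist":0}
    - {"dx":-3.5,"dy":0,"dz":0,"twist":0}
    - {"dx":-4.5,"dy":0,"dz":0,"twist":0}
    - {"dx":-5,"dy":0,"dz":0,"twist":0}
    - {"dx":-5,"dy":0,"dz":0,"twist":0}
  grip: 0.2

```text
clock: 11.15
position: [0.5463, -0.1511, 0.2029]
tool_rot: [2.618, 1.568, -2.535]
force: [-0.4, 0.3, -0.2]
grip_width: 0.0341
```

```bash
python3 look.py w11 220 180 420 330 4; python3 -c "
from h import *
s=sensors.observe();print(s['moment'],s['qpos'][6])"
```

```text
11.15 [ 0.54629162 -0.15113216  0.20294737] 2.2079726279695646 [-0.37966408  0.25424723 -0.19413337] 0.03413492577212589
[ 0.04932521 -0.06111466  0.04790657] 2.207514717398134
```

View pics/w11c.png

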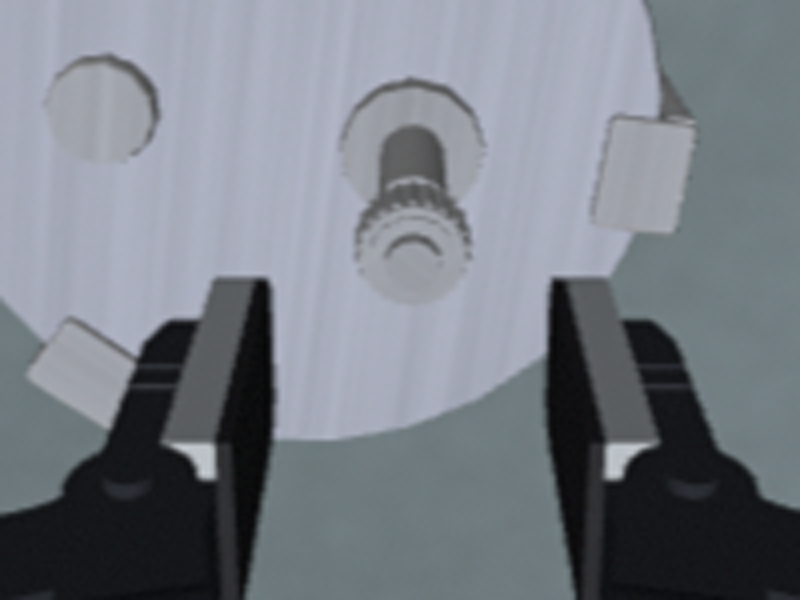

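Run:
```python
from h import *
d=dict(np.load('w11.npz'))
for u,v,z in ((322.9,246.4,.169),(323.1,242.1,.165),(323.1,242.1,.157)):
    p=atz(d,u,v,z); print(p,d['M'].T@(p-d['p'])*1000)
```

```text
[ 0.54602282 -0.14785425  0.169     ] [33.94177828  1.5875465   2.94550416]
[ 0.5455493  -0.14853424  0.165     ] [37.94430556  1.71866689  2.13978209]
[ 0.54716317 -0.14501146  0.157     ] [45.93332167  1.75110034  6.03710752]
```

Emit:
arm_command:
  commands:
    - {"dx":0,"dy":0.05,"dz":0.28,"twist":0}
    - {"dx":0,"dy":0.05,"dz":0.28,"twist":0}
    - {"dx":0,"dy":0.05,"dz":0.28,"twist":0}
    - {"dx":0,"dy":0.05,"dz":0.28,"twist":0}
    - {"dx":0,"dy":0.05,"dz":0.28,"twist":0}
    - {"dx":0.5,"dy":0.05,"dz":0.28,"twist":0}
    - {"dx":1,"dy":0.05,"dz":0.28,"twist":0}
    - {"dx":1.5,"dy":0.05,"dz":0.28,"twist":0}
    - {"dx":1.9,"dy":0.05,"dz":0.28,"twist":0}
    - {"dx":1.9,"dy":0.05,"dz":0.28,"twist":0}
    - {"dx":1.9,"dy":0.05,"dz":0.28,"twist":0}
  grip: 1

```text
clock: 12.12
position: [0.5466, -0.1485, 0.1828]
tool_rot: [2.365, 1.567, -2.788]
force: [-0.2, -0.3, -0.2]
grip_width: -0.0001
```

```bash
python3 look.py w12 240 200 400 320 5
python3 - <<'E'
from h import *
import cv2
f=imaging.grab_frame('side')[:,:,::-1]
cv2.imwrite('pics/s12.png',cv2.resize(f[120:220,320:440],None,fx=6,fy=6,interpolation=2))
E
```

```text
12.1167 [ 0.54657011 -0.14845756  0.18275274] 2.1844338353282757 [-0.20925153 -0.32312738 -0.15989952] -7.809056950360327e-05
```

View pics/w12c.png

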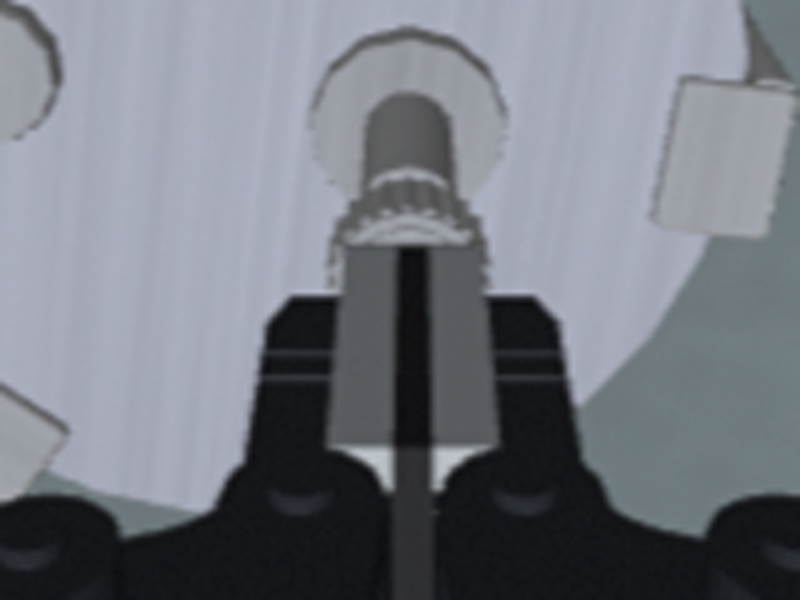

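View pics/s12.png

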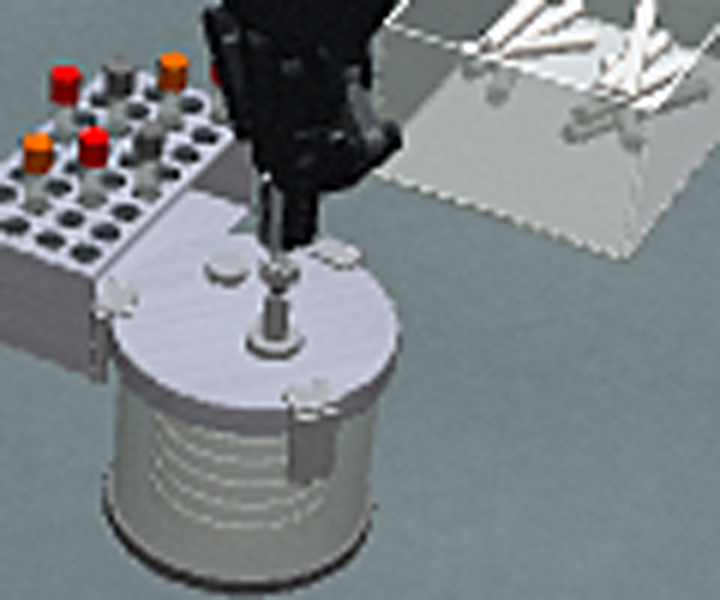

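Emit:
arm_command:
  commands:
    - {"dx":0.2,"dy":0,"dz":0,"twist":0}
    - {"dx":0.4,"dy":0,"dz":0,"twist":0}
    - {"dx":0.5,"dy":0,"dz":0,"twist":0}
    - {"dx":0.6,"dy":0,"dz":0,"twist":0}
    - {"dx":0.65,"dy":0,"dz":0,"twist":0}
    - {"dx":0.7,"dy":0,"dz":0,"twist":0}
    - {"dx":0.7,"dy":0,"dz":0,"twist":0}

```text
clock: 12.8
position: [0.5468, -0.1485, 0.1762]
tool_rot: [2.477, 1.567, -2.677]
force: [-1.3, -0.3, 1.1]
grip_width: 0.0002
```

Emit:
arm_command:
  commands:
    - {"dx":0.08,"dy":0,"dz":0,"twist":0}
    - {"dx":0.1,"dy":0,"dz":0,"twist":0}
    - {"dx":0.1,"dy":0,"dz":0,"twist":0}
    - {"dx":0.1,"dy":0,"dz":0,"twist":0}

```text
clock: 13.13
position: [0.5468, -0.1485, 0.1752]
tool_rot: [2.481, 1.567, -2.673]
force: [-0.2, -0.9, 2.0]
grip_width: 0.0001
```

Run:
```python
from h import *
s=sensors.observe(); print(s['position'],s['force'])
```

```text
[ 0.54678537 -0.14845011  0.17520651] [-0.24156628 -0.91888021  2.02713203]
```

Emit:
arm_command:
  commands:
    - {"dx":0.03,"dy":0,"dz":0,"twist":0}
    - {"dx":0.05,"dy":0,"dz":0,"twist":0}
    - {"dx":0.05,"dy":0,"dz":0,"twist":0}

```text
clock: 13.38
position: [0.5468, -0.1484, 0.1747]
tool_rot: [2.481, 1.567, -2.672]
force: [0.4, 0.4, 1.9]
grip_width: 0.0003
```

Emit:
arm_command:
  commands:
    - {"dx":0.03,"dy":0,"dz":0,"twist":0}
    - {"dx":0.04,"dy":0,"dz":0,"twist":0}
    - {"dx":0.04,"dy":0,"dz":0,"twist":0}

```text
clock: 13.63
position: [0.5468, -0.1484, 0.1743]
tool_rot: [2.491, 1.567, -2.663]
force: [-0.8, -0.3, 2.8]
grip_width: 0.0001
```

Emit:
arm_command:
  commands:
    - {"dx":0.03,"dy":0,"dz":0,"twist":0}
    - {"dx":0.05,"dy":0,"dz":0,"twist":0}
    - {"dx":0.05,"dy":0,"dz":0,"twist":0}

```text
clock: 13.88
position: [0.5468, -0.1484, 0.1738]
tool_rot: [2.486, 1.567, -2.667]
force: [-0.2, -0.8, 2.6]
grip_width: 0.0003
```

Emit:
arm_command:
  commands:
    - {"dx":0.03,"dy":0,"dz":0,"twist":0}
    - {"dx":0.04,"dy":0,"dz":0,"twist":0}
    - {"dx":0.04,"dy":0,"dz":0,"twist":0}

```text
clock: 14.13
position: [0.5468, -0.1484, 0.1733]
tool_rot: [2.475, 1.567, -2.678]
force: [-1.3, 0.6, 3.0]
grip_width: 0.0001
```

Emit:
arm_command:
  commands:
    - {"dx":0.03,"dy":0,"dz":0,"twist":0}
    - {"dx":0.05,"dy":0,"dz":0,"twist":0}
    - {"dx":0.05,"dy":0,"dz":0,"twist":0}

```text
clock: 14.38
position: [0.5468, -0.1484, 0.1729]
tool_rot: [2.497, 1.567, -2.656]
force: [-0.3, 0.0, 5.1]
grip_width: 0.0002
```

Emit:
arm_command:
  commands:
    - {"dx":0.03,"dy":0,"dz":0,"twist":0}
    - {"dx":0.04,"dy":0,"dz":0,"twist":0}
    - {"dx":0.04,"dy":0,"dz":0,"twist":0}

```text
clock: 14.63
position: [0.5469, -0.1484, 0.1726]
tool_rot: [2.544, 1.567, -2.61]
force: [-0.4, -1.1, 7.0]
grip_width: 0.0
```

Emit:
arm_command:
  commands:
    - {"dx":0.02,"dy":0,"dz":0,"twist":0}
    - {"dx":0.03,"dy":0,"dz":0,"twist":0}
    - {"dx":0.03,"dy":0,"dz":0,"twist":0}

```text
clock: 14.88
position: [0.5469, -0.1484, 0.1725]
tool_rot: [2.605, 1.567, -2.549]
force: [-2.5, -0.6, 7.8]
grip_width: 0.0001
```

Run:
```python
from h import *
s=sensors.observe(); print(s['position'],s['force'])
```

```text
[ 0.54693925 -0.14840382  0.17252334] [-2.46777641 -0.61083378  7.81376077]
```

Emit:
arm_command:
  commands:
    - {"dx":0.04,"dy":0,"dz":0,"twist":0}
    - {"dx":0.06,"dy":0,"dz":0,"twist":0}
    - {"dx":0.06,"dy":0,"dz":0,"twist":0}

```text
clock: 15.13
position: [0.5471, -0.1484, 0.1723]
tool_rot: [2.724, 1.568, -2.43]
force: [-1.1, -0.4, 11.2]
grip_width: -0.0
```

Run:
```python
from h import *
s=sensors.observe(); print(s['position'],s['force'])
```

```text
[ 0.54709067 -0.14835136  0.17230415] [-1.12941681 -0.35618429 11.18054965]
```

Emit:
arm_command:
  commands:
    - {"dx":0.05,"dy":0,"dz":0,"twist":0}
    - {"dx":0.06,"dy":0,"dz":0,"twist":0}
    - {"dx":0.06,"dy":0,"dz":0,"twist":0}
    - {"dx":0.06,"dy":0,"dz":0,"twist":0}

```text
clock: 15.47
position: [0.5476, -0.1483, 0.1723]
tool_rot: [3.096, 1.568, -2.057]
force: [-0.9, -1.9, 11.1]
grip_width: 0.0003
```

Run:
```python
from h import *
s=sensors.observe(); print(s['position'],s['force'])
```

```text
[ 0.54762578 -0.1482644   0.17226594] [-0.85622281 -1.88255278 11.11968399]
```

Emit:
arm_command:
  commands:
    - {"dx":0.07,"dy":0,"dz":0,"twist":0}
    - {"dx":0.08,"dy":0,"dz":0,"twist":0}
    - {"dx":0.08,"dy":0,"dz":0,"twist":0}

```text
clock: 15.72
position: [0.5482, -0.1481, 0.1721]
tool_rot: [-2.559, 1.569, -1.429]
force: [0.1, 0.1, 12.1]
grip_width: 0.0002
```

Run:
```python
from h import *
s=sensors.observe(); print(s['position'],s['force'],toolR(s).as_matrix())
```

```text
[ 0.5482374  -0.14810523  0.17211185] [ 0.08075647  0.06348684 12.09820428] [[ 3.22974705e-04 -9.04202664e-01  4.27103546e-01]
 [-2.26451829e-03  4.27101812e-01  9.04200705e-01]
 [-9.99997384e-01 -1.25921775e-03 -1.90964038e-03]]
```

Emit:
arm_command:
  commands:
    - {"dx":0.07,"dy":0.02,"dz":-0.02,"twist":0}
    - {"dx":0.07,"dy":0.02,"dz":-0.02,"twist":0}
    - {"dx":0.07,"dy":0.02,"dz":-0.02,"twist":0}
    - {"dx":0.07,"dy":0.02,"dz":-0.02,"twist":0}
    - {"dx":0.07,"dy":0.02,"dz":-0.02,"twist":0}
    - {"dx":0.07,"dy":0.02,"dz":-0.02,"twist":0}

```text
clock: 16.22
position: [0.5486, -0.1481, 0.1721]
tool_rot: [-2.047, 1.568, -0.917]
force: [0.3, 0.1, 12.9]
grip_width: 0.0002
```

Run:
```python
from h import *
s=sensors.observe(); print(s['position'],s['force'])
```

```text
[ 0.54860066 -0.1480817   0.1721241 ] [ 0.25177535  0.13324551 12.94395483]
```

Emit:
arm_command:
  commands:
    - {"dx":0.07,"dy":0.03,"dz":-0.02,"twist":0}
    - {"dx":0.07,"dy":0.03,"dz":-0.02,"twist":0}
    - {"dx":0.07,"dy":0.03,"dz":-0.02,"twist":0}
    - {"dx":0.07,"dy":0.03,"dz":-0.02,"twist":0}
    - {"dx":0.07,"dy":0.03,"dz":-0.02,"twist":0}
    - {"dx":0.07,"dy":0.03,"dz":-0.02,"twist":0}
    - {"dx":0.07,"dy":0.03,"dz":-0.02,"twist":0}
    - {"dx":0.07,"dy":0.03,"dz":-0.02,"twist":0}
    - {"dx":0.07,"dy":0.03,"dz":-0.02,"twist":0}
    - {"dx":0.07,"dy":0.03,"dz":-0.02,"twist":0}
    - {"dx":0.07,"dy":0.03,"dz":-0.02,"twist":0}
    - {"dx":0.07,"dy":0.03,"dz":-0.02,"twist":0}

```text
clock: 17.22
position: [0.5488, -0.148, 0.1721]
tool_rot: [-1.783, 1.567, -0.653]
force: [-1.0, -0.3, 12.9]
grip_width: -0.0004
```

Run:
```python
from h import *
s=sensors.observe(); print(s['position'],s['force'])
```

```text
[ 0.54883645 -0.1479597   0.17209836] [-0.95360329 -0.29818018 12.94527325]
```

Emit:
arm_command:
  commands:
    - {"dx":-0.2,"dy":0,"dz":0,"twist":0}
    - {"dx":-0.6,"dy":0,"dz":0,"twist":0}
    - {"dx":-1.2,"dy":0,"dz":0,"twist":0}
    - {"dx":-2.2,"dy":0,"dz":0,"twist":0}
    - {"dx":-3.5,"dy":0,"dz":0,"twist":0}
    - {"dx":-5,"dy":0,"dz":0,"twist":0}
    - {"dx":-6.5,"dy":0,"dz":0,"twist":0}
    - {"dx":-8,"dy":0,"dz":0,"twist":0}
    - {"dx":-9,"dy":0,"dz":0,"twist":0}
    - {"dx":-9,"dy":0,"dz":0,"twist":0}
    - {"dx":-9,"dy":0,"dz":0,"twist":0}

```text
clock: 18.13
position: [0.5486, -0.1479, 0.2625]
tool_rot: [-1.795, 1.566, -0.665]
force: [-0.1, 0.4, -0.8]
grip_width: 0.0002
```

```bash
python3 look.py w13 260 130 380 220 6;python3 - <<'E'
from h import *
import cv2
cv2.imwrite('pics/t13.png',imaging.grab_frame('top')[:,:,::-1])
f=imaging.grab_frame('side')[:,:,::-1]
cv2.imwrite('pics/s13.png',cv2.resize(f[120:220,320:440],None,fx=6,fy=6,interpolation=2))
E
```

```text
18.1333 [ 0.54861348 -0.14793324  0.26252986] 2.2551142633530232 [-0.11688116  0.37409464 -0.78687241] 0.000206314574232755
```

View pics/w13c.png

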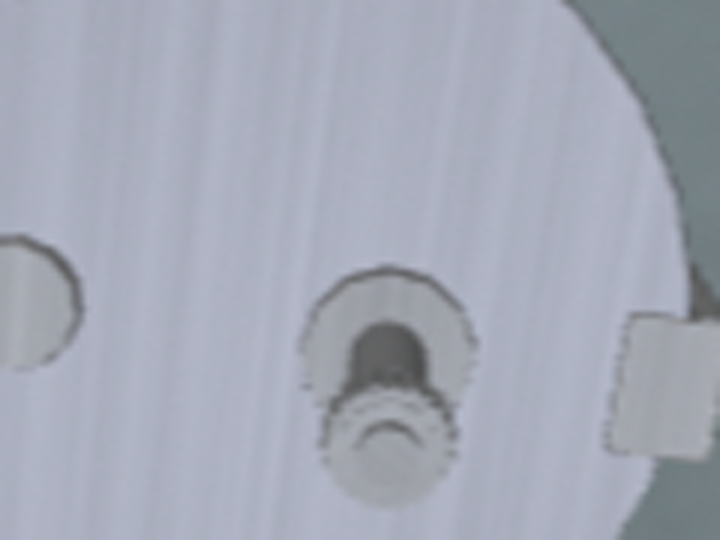

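View pics/s13.png

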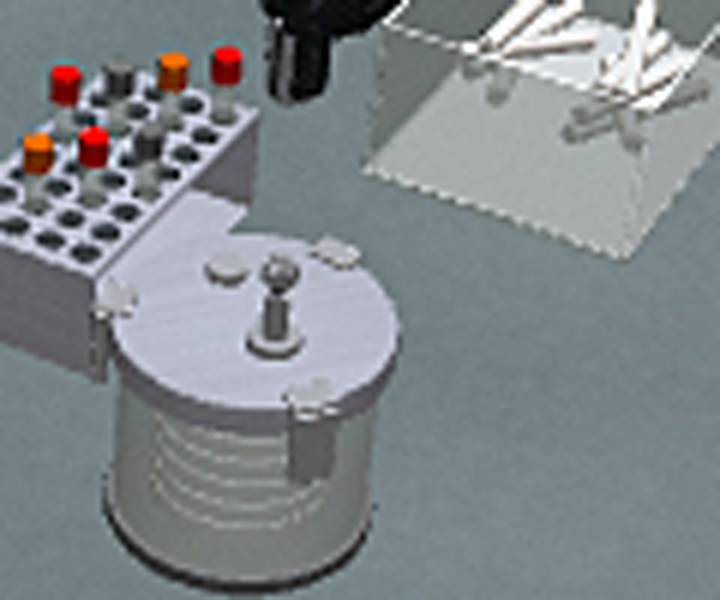

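View pics/t13.png

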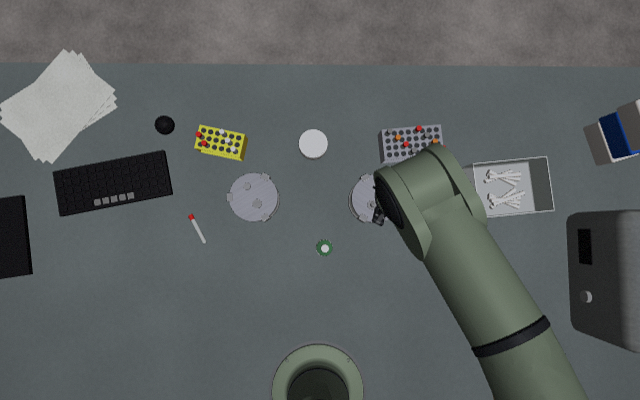

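```bash
python3 -c "
from workcell import order
print(order.job_done())"
```

```text
the job is handed in; nothing more can be done
None
```

The job is handed in at about 18 s on the clock; no verdict came back. By my checks both steps were met.

- **Unscrewing:** I gripped the lock nut and turned it about 4.0 rad counter-clockwise while lifting about 8 mm with it. The close-up shows about 4 mm of tip left above the nut, which fits the nut being at its stop. The arm drifted about 3 mm sideways during the turn, with side forces up to about 9 N. The nut slid a little along the pads but kept climbing as it should.
- **Pin while unscrewing:** closing on the nut pressed it down with about 5 N for a moment. After that I kept an upward pull. I could not read the pin joint itself.
- **Pressing:** with the fingers shut I felt the rubber seat after roughly 4 mm. I held about 12–13 N for 1.5 s. The highest force I read was 12.9 N; readings vary by about 0.7 N.
- **During the hold:** the fingers slid about 2 mm sideways on the tip, but the force stayed steady.
- **Release:** I drew back to about 9 cm above the pressing position. The last wrist and side pictures show the nut still unscrewed and the tip back up, with nothing touching the robot. In the top picture the bystanders are where they started.

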